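# Throw the weighted infeed barrier open and feed the offcut home

## Robot

A 6-joint arm with a two-finger parallel gripper is mounted at the origin on a cart in front of the work surface, level with it; the furniture and walls round the work are solid. World frame = base frame: x ahead of the robot, y to its left, z up, the work surface at z = 0. Lengths are in m, angles in rad, forces in N, time in s.
With the tool pointing down it reaches from about 0.35 to 0.925 m from the base axis. Payload 6.4 kg.
Tool frame: the origin (TCP) lies at the very end of the fingers, on their centre line; the grasp point (between the pads) lies env.grasp_offset behind it (env.grasp_offset is the distance from the TCP to the grasp point, in m); z points along the fingers, y is the line along which they close (so a half turn about z gives the same grasp; the last joint's range is limited). The gripper opens to 85 mm and grips with 20 to 120 N. Pads are 22 mm wide; open, the fingers measure 114 mm over their backs; the gripper's body (76 mm by 85 mm) begins 54 mm behind the grasp point. The pads swing forward as they close: fully open they stand 13 mm farther back than shut.
Start: joints at [1.036, 0.245, 1.558, -0, 1.339, -0.174], TCP at [0.229, 0.608, 0.203] pointing down, gripper open.
Joint ranges: [-3.13, 3.13], [-1.02, 2.26], [0.13, 2.54], [-0.95, 4.09], [0.21, 2.88], [-2.74, 2.74]. Speed limits (rad/s): [2.57, 2.57, 3.14, 3.14, 3.14, 3.14].

## Interface

Orientations are given as a 3x3 rotation matrix whose columns are the frame's x, y, z axes.
In Python, from rig import sense, cams, env gives the robot as it stands.
- The arm moves only by the shell command python3 -m creep 'ROWS'. ROWS is JSON, a list of rows, each a list of 7 numbers: the shift along the world's x, y, z in m, then the turn, a rotation vector about the world's x, y, z in rad, then the opening in per cent of the stroke, from 0 (shut) to 100 (fully open). A call has exactly 10 rows; each row is the pose to reach, as a shift and turn from the pose commanded when the call began; what a row does not reach only later rows make up. A row lasts 1/12 s, in which the tool goes at most 41.7 mm and 7.16 degrees, less where a joint would pass 70% of its speed; a pose out of reach is approached as far as the arm can. A call with a gripper value outside its range is refused whole. The fingers move at their own pace and stop on an object; the grip force is fixed at half the most. Time passes only in rows, so rows that repeat a pose let the fingers close, or fill a call up. It gives the time, the measured TCP pose, the force, the opening and the grip force at its end, in the units of the state.
- sense(): the state, without advancing time (a new reading comes with each control period).
- cams.read_camera(name): name is "side" or "top"; returns the picture (384x512x3 uint8, red, green, blue); there is no depth.
- cams.calibration(name): a dict with "fx", "fy", "cx", "cy" (pixels), "R" (3x3) and "t" (3): a world point X has camera coordinates R X + t. Camera axes: x right, y down, z forward; pixel columns grow to the right and rows downward; lengths in m; the calibration is good to about 2 mm. A picture is of the moment at which its call begins. calibration takes no time and is no camera call.
- env.sign_off(): hands the job in; it is judged then, once.
The state is a dict: "t": time; "joint_positions": joint angles; "joint_velocities": joint speeds; "tau": joint torques, N m; "eef_pos": TCP position; "tcp_rot": TCP orientation; "ft_force": force on the tool from outside, world axes, zero at the start; "torque": the same for the moment, N m; "finger_gap": finger opening in m; "grasp_force": force on a finger pad.
Only numpy, scipy, OpenCV 4.12 (cv2) and the standard library are available. Lean on these libraries where they do the work, as an engineer would, in place of code of your own. Each camera call takes 0.05 s, during which the arm holds its last target. There are 200 camera calls.

## Task

Throw the weighted hand lever of the infeed barrier over past its balance point and let it down gently onto its back stop, so that the barrier stays up by itself; do not let it slam or force it against the stop. Then push the short timber offcut forward along the channel under the raised barrier, keeping it down in the channel, and press it firmly but gently home against the length stop, holding it pressed there for a second. Leave it there and disturb nothing else on the table.

Things in the scene. Friction and masses are not known exactly. Their poses are not given: they have to be found in the camera images.
- fixture: Infeed fixture fixed to the table: dark steel base plate 370 x 190 x 8 mm with an aluminium channel. Origin on the table, on the channel's centre line; x axis along the channel in the feed direction (roughly away from the robot), y left, z up. The barrier bar crosses the channel at x = 75 mm, a blade hanging into it. Two grey pivot cheeks at y = 75, x = 52 and 118 mm reach 81 mm up.
- barrier_pivot (a point): Pivot axis of the barrier, at fixture x 75, y 75, z 64 mm; the axis runs along the fixture's x.
- barrier (a joint): Opening angle in rad: 0 closed (bar level across the channel), growing as the lever is thrown left (fixture +y) and the bar rises. Almost no friction: it falls shut below its balance point, about 0.82 rad, and falls open beyond it. Faster than 1.5 rad/s counts as falling or slamming. A loose hold lets it drop through its play at the balance point. Moving the handle takes about 1 to 5 N.
- barrier_handle (a point): Point on the cross handle: level steel bar 14 mm thick at the top of the hand lever, 150 mm from the pivot, from the lever (fixture x 37 mm) towards the robot (to x -37 mm); this point is at x -5 mm. At joint angle t it is at fixture y = 75 + 150 cos(130 deg - t), z = 64 + 150 sin(130 deg - t) mm: closed, it leans right over the channel. Fingers fit round it from above; it turns between gripping pads.
- barrier_tip (a point): Free end of the barrier bar (aluminium, 16 x 128 x 12 mm), 125 mm from the pivot; low when closed, high when open.
- stop_bracket: Fixed seat of the adjustable back stop on the pivot axis, 20 mm beyond the bar; carries a grey strut whose black rubber pin stops the bar 100 mm from the pivot, stiffly, at a joint angle set anew each time, from 1.2 to 1.77 rad and not measured: it must be felt. At most 30 N on the pin is allowed, 2 to 6 N of it the resting weight.
- workpiece: Short timber offcut 40 x 170 x 20 mm, about 0.1 kg, lying in the channel before the barrier; origin at the centre of its underside, its y axis along its length and in the feed direction, z up. With the channel floor at 12 mm its top is 32 mm above the table, 6 mm above the channel walls.
- workpiece_rear (a point): Centre of the offcut's rear end face (towards the robot), at half height, where it can be pushed.
- workpiece_front (a point): Centre of its front end face, at half height.
- length_stop: Steel stop block with a round screw knob clamped in the channel beyond the barrier, face 40 mm wide and 30 mm high; origin at the foot of the face that the offcut meets, x axis in the feed direction. Its place along the channel differs each time (fixture x 125 to 155 mm). It must not be pressed with more than 25 N.
- spanner: Open-ended spanner 165 mm long, lying to the right of the fixture: leave it alone.
- tin: Shallow tin 76 mm wide, 16 mm high, right of the fixture: leave it alone.
- nut: Hexagon nut 24 mm, right of the fixture: leave it alone.
- punch: Centre punch 120 mm long, left of the fixture: leave it alone.
- channel_mouth (a point): Centre of the channel floor at its end near the robot (fixture x -170, y 0, z 12 mm). The channel runs to fixture x 190 mm, open at both ends, 44 mm wide inside; its walls are 7 mm thick and reach 26 mm above the table.
- throw_weight (a point): Dark steel disc, 66 mm across and 26 mm thick, on the hand lever 88 mm from the pivot: the weight that holds the barrier shut or open. This point is its centre.
Things that resemble listed ones, but are neither listed nor needed, are in the scene too. Of the things like the workpiece, leave any that is orange, purple or white; of the rest the larger one is meant.

How it is judged:
On the way, in this order (a step that is already met when the one before it is completed fails the run):
1. the barrier rests open past its balance point on its back stop (value of joint barrier above 1.1 rad and velocity of joint barrier between -0.05 and 0.05 rad/s and contact force between stop_bracket and anything else above 0.5 N), for 0.2 s.
2. the offcut is pressed against the length stop with more than 3 N (contact force between length_stop and workpiece above 3 N and value of joint barrier above 1.1 rad), for 0.3 s.
At the end, for the whole second after the job is handed in: The barrier stands open at rest on its back stop by itself (joint above 1.1 rad, under 0.05 rad/s), and the offcut lies at rest, flat in the channel, with its front end within 3 mm of the length stop (all of step 1 and x of workpiece_front in the frame of length_stop between -0.003 and 0.003 m and z of workpiece in the frame of fixture below 0.015 m and horizontal distance between workpiece_front and length_stop below 0.006 m and angle between workpiece's own z axis and vertical below 0.05 rad and linear speed of workpiece below 0.01 m/s); the robot touches nothing.
It fails at once if the barrier falls or slams (turns faster than 1.5 rad/s) (velocity of joint barrier above 1.5 rad/s or velocity of joint barrier below -1.5 rad/s).
It fails at once if the barrier is forced against its back stop with more than 30 N (contact force between stop_bracket and anything else above 30 N).
It fails at once if the length stop is pressed with more than 25 N (contact force between length_stop and anything else above 25 N).
It fails at once if the offcut is lifted out of the channel (height (world z) of workpiece above 0.03 m).
It fails at once if a bystander is moved more than 30 mm (distance of any of spanner, tin, nut, punch from where it was at the start of the episode above 0.03 m).
It also fails if it takes over 72 s, if anything falls off the work surface, if the arm or the gripper's body presses on something with over 40 N, if the wrist force passes 120 N, or if a joint passes its speed limit or range.

## Working session

There is one attempt and no reset: what is moved stays moved. The work goes in short steps, Python scripts to look and compute and a shell command to move; the robot and the scene stay as the last step left them, time stands still between calls to the robot, and variables do not carry over. Pictures are saved under pics/ and viewed, at most 10 in all, crops included, and the job is handed in when it is done.

```bash
mkdir -p pics; ls; python3 - <<'E'
from rig import sense,cams,env
import cv2
for n in("side","top"):
    im=cams.read_camera(n); cv2.imwrite(f"pics/{n}0.png",im[:,:,::-1]); c=cams.calibration(n); print(n,c)
s=sense();print(s,env.grasp_offset)
E
```

```text
pics
side {'fx': 350.56165886571495, 'fy': 350.56165886571495, 'cx': 248.9585460736178, 'cy': 193.37014309505565, 'R': array([[-0.97164573, -0.23544876,  0.02164393],
       [-0.12824867,  0.44791515, -0.88483009],
       [ 0.1986375 , -0.86251719, -0.46541084]]), 't': array([0.53946479, 0.25001774, 0.84968388])}
top {'fx': 447.54417078410177, 'fy': 447.54417078410177, 'cx': 255.57570241079173, 'cy': 181.74537651481987, 'R': array([[ 0.01649293, -0.99984511,  0.00614357],
       [-0.99246827, -0.01711658, -0.12130029],
       [ 0.12138666, -0.0040967 , -0.99259684]]), 't': array([-0.13949557,  0.61567037,  1.62539413])}
{'t': 0.1, 'joint_positions': array([ 1.03587818e+00,  2.45758801e-01,  1.55892950e+00,  2.32280019e-06,
        1.33872647e+00, -1.74140720e-01]), 'joint_velocities': array([ 0.00011522,  0.00116203, -0.00336975, -0.00093323, -0.00429831,
       -0.00250693]), 'tau': array([-1.34582948e-03, -4.30666459e+01, -3.27131796e+01, -1.62120155e-04,
        2.75452236e-03, -8.23297313e-06]), 'eef_pos': array([0.2291727 , 0.60764641, 0.20246116]), 'tcp_rot': array([[-9.35622337e-01,  3.53001383e-01, -9.30805581e-04],
       [ 3.53002467e-01,  9.35621080e-01, -1.56643228e-03],
       [ 3.17928563e-04, -1.79416569e-03, -9.99998340e-01]]), 'ft_force': array([ 0.20808183,  0.15320585, -0.19901779]), 'torque': array([0.02123932, 0.05286659, 0.01896094]), 'grasp_force': 0.0, 'finger_gap': 0.0853880729189812} 0.0187
```

View pics/top0.png

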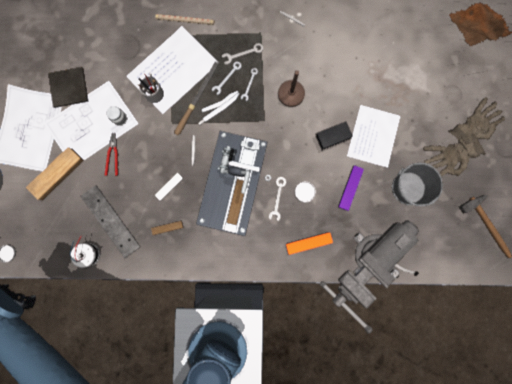

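View pics/side0.png

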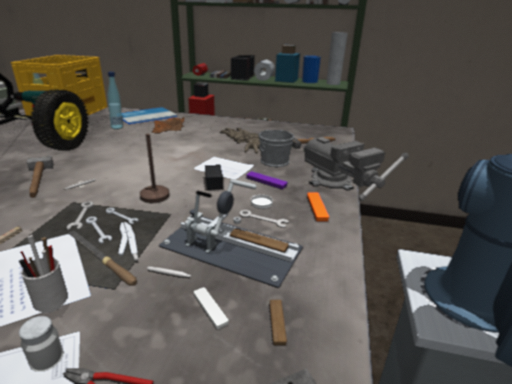

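The top view shows the dark plate around (232,183), with the offcut in the channel at about (236,205), the handle and weight near (228,158), and the bar at about (243,167). The side view shows the handle at about (203,194), the weight at (225,203) and the offcut at (260,240).

```bash
cat > h.py <<'E'
import numpy as np,cv2
from rig import sense,cams,env
def ray(n,u,v):
    c=cams.calibration(n);d=c["R"].T@np.array([(u-c["cx"])/c["fx"],(v-c["cy"])/c["fy"],1]);return -c["R"].T@c["t"],d
def onz(n,u,v,z):
    o,d=ray(n,u,v);return o+d*(z-o[2])/d[2]
def proj(n,X):
    c=cams.calibration(n);p=c["R"]@np.asarray(X)+c["t"];return np.array([c["fx"]*p[0]/p[2]+c["cx"],c["fy"]*p[1]/p[2]+c["cy"]])
def two(a,b):
    (o,d),(p,e)=ray("top",*a),ray("side",*b);s=np.linalg.lstsq(np.c_[d,-e],p-o,rcond=None)[0]
    A,B=o+d*s[0],p+e*s[1];return (A+B)/2,np.linalg.norm(A-B)
E
python3 - <<'E'
from h import *
t=cv2.imread("pics/top0.png");s=cv2.imread("pics/side0.png")
cv2.imwrite("pics/topc.png",cv2.resize(t[120:245,185:285],None,fx=4.8,fy=4.8,interpolation=cv2.INTER_CUBIC))
cv2.imwrite("pics/sidec.png",cv2.resize(s[180:290,155:310],None,fx=5,fy=5,interpolation=cv2.INTER_CUBIC))
sub=t[120:245,185:285].astype(int);g=sub.max(2)
blue=((sub[:,:,0]>=sub[:,:,2]+5)&(g<110)).astype(np.uint8)
blue=cv2.morphologyEx(blue,cv2.MORPH_OPEN,np.ones((3,3)))
cs,_=cv2.findContours(blue,0,2);c=np.vstack([k for k in cs if cv2.contourArea(k)>150])+[185,120]
r=cv2.minAreaRect(c.astype(np.float32));b=cv2.boxPoints(r);print(b)
P=np.array([onz("top",*(q),.008) for q in b]);print(P.round(4),np.linalg.norm(np.diff(P,axis=0),axis=1),P.mean(0))
E
```

```text
[[213.52359 155.60086]
 [219.41415 130.8605 ]
 [242.62231 136.38626]
 [236.73175 161.12662]]
[[ 0.7191  0.0326  0.008 ]
 [ 0.8158  0.0127  0.008 ]
 [ 0.7958 -0.0767  0.008 ]
 [ 0.6994 -0.0562  0.008 ]] [0.09866861 0.09162634 0.09854188] [ 0.75751189 -0.02191558  0.008     ]
```

View pics/topc.png

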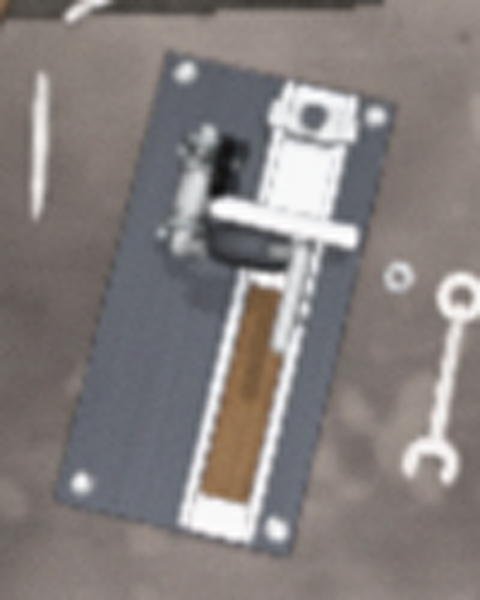

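View pics/sidec.png

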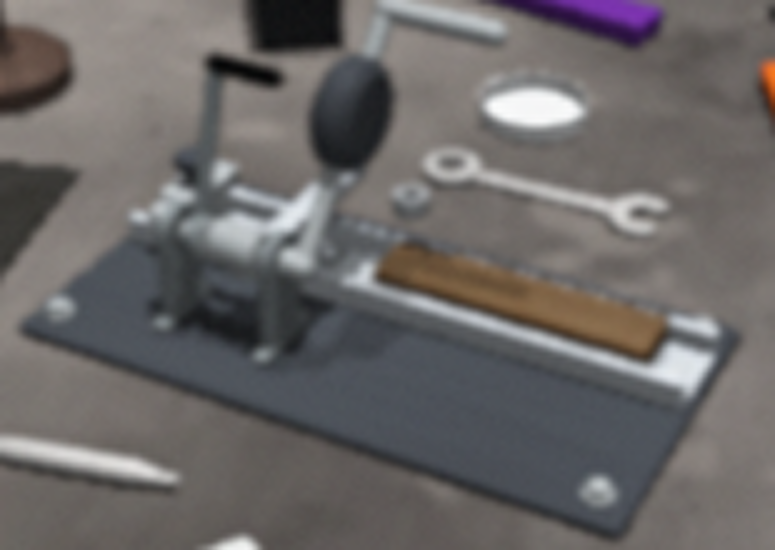

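The top crop gives plate corners at (170,50), (397,102), (292,555) and (55,500), the channel mouth at about (218,530), and the handle from (305,240) to (280,347). The side crop gives the handle ends at (385,8) and (503,32), and the black stop pin from (212,62) to (280,77).

```bash
cat >> h.py <<'E'
tc=lambda x,y:((x+.5)/4.8-.5+185,(y+.5)/4.8-.5+120)
sc=lambda x,y:((x+.5)/5-.5+155,(y+.5)/5-.5+180)
E
python3 - <<'E'
from h import *
C=np.array([onz("top",*tc(*p),.008)[:2] for p in[(170,50),(397,102),(292,555),(55,500)]])
print(C.round(4),[np.linalg.norm(C[i]-C[i-1]).round(4) for i in range(4)])
f=(C[0]+C[1]-C[2]-C[3]);f/=np.linalg.norm(f);yl=np.array([-f[1],f[0]])
w=C[0]+C[3]-C[1]-C[2];w/=np.linalg.norm(w);print("yaw",np.arctan2(f[1],f[0]),np.arctan2(-w[0],w[1]),"ctr",C.mean(0))
R=lambda X,o:np.array([(X[:2]-o)@f,(X[:2]-o)@yl])
o=C.mean(0)
for nm,p,z in[("mouthL",(180,528),.026),("mouthR",(253,542),.026),("endL",(287,82),.026),("endR",(358,96),.026),("wpRL",(200,493),.032),("wpRR",(248,502),.032),("wpF",(264,288),.032),("stopface",(310,142),.042),("knob",(314,115),.05),("hand",(280,347),.179),("handfar",(306,240),.179)]:
    X=onz("top",*tc(*p),z);print(nm,X.round(4),"plate-centred",R(X,o).round(4))
print("side plate ctr corner",[onz("side",*sc(*p),.008).round(4) for p in[(610,535),(738,335),(22,328)]])
for nm,a,b in[("hand near",(278,347),(503,32)),("hand far",(306,240),(385,6))]:
    X,e=two(tc(*a),sc(*b));print(nm,X.round(4),e.round(4),R(X,o).round(4))
X,e=two(tc(232,170),sc(246,70));print("pin",X.round(4),e,R(X,o))
E
```

```text
[[ 0.8191  0.0105]
 [ 0.78   -0.1715]
 [ 0.4201 -0.0947]
 [ 0.4595  0.0906]] [np.float64(0.3684), np.float64(0.1861), np.float64(0.3681), np.float64(0.1895)]
yaw -0.21474559483733516 -0.21074488104993644 ctr [ 0.6196745  -0.04129985]
mouthL [ 0.4392 -0.0085  0.026 ] plate-centred [-0.1833 -0.0064]
mouthR [ 0.4294 -0.0648  0.026 ] plate-centred [-0.1808 -0.0635]
endL [ 0.7906 -0.0839  0.026 ] plate-centred [ 0.1761 -0.0052]
endR [ 0.7804 -0.1402  0.026 ] plate-centred [ 0.1781 -0.0623]
wpRL [ 0.4661 -0.0236  0.032 ] plate-centred [-0.1538 -0.0154]
wpRR [ 0.4598 -0.0606  0.032 ] plate-centred [-0.1521 -0.0529]
wpF [ 0.6257 -0.0694  0.032 ] plate-centred [ 0.0119 -0.0262]
stopface [ 0.7397 -0.1032  0.042 ] plate-centred [ 0.1304 -0.0349]
knob [ 0.7595 -0.106   0.05  ] plate-centred [ 0.1504 -0.0334]
hand [ 0.5653 -0.0863  0.179 ] plate-centred [-0.0436 -0.0555]
handfar [ 0.642  -0.1032  0.179 ] plate-centred [ 0.035  -0.0557]
side plate ctr corner [array([0.4625, 0.0971, 0.008 ]), array([ 0.4191, -0.0831,  0.008 ]), array([0.8131, 0.0179, 0.008 ])]
hand near [ 0.5638 -0.0851  0.1806] 0.0027 [-0.0453 -0.0547]
hand far [ 0.6384 -0.104   0.178 ] 0.0076 [ 0.0316 -0.0573]
pin [ 0.6964 -0.0482  0.1564] 0.0016037250954629447 [0.07643662 0.00960621]
```

```bash
python3 -m creep '[[0.01,-0.02,0.03,0,0,0.02,100],[0.028,-0.055,0.06,0,0,0.04,100],[0.046,-0.09,0.08,0,0,0.06,100],[0.064,-0.125,0.09,0,0,0.08,100],[0.082,-0.16,0.1,0,0,0.1,100],[0.1,-0.195,0.1,0,0,0.12,100],[0.118,-0.23,0.1,0,0,0.14,100],[0.136,-0.265,0.1,0,0,0.148,100],[0.154,-0.3,0.1,0,0,0.148,100],[0.172,-0.335,0.1,0,0,0.148,100]]'
python3 -m creep '[[0.019,-0.036,0,0,0,0,100],[0.038,-0.073,0,0,0,0,100],[0.057,-0.109,0,0,0,0,100],[0.076,-0.146,0,0,0,0,100],[0.095,-0.182,0,0,0,0,100],[0.114,-0.219,0,0,0,0,100],[0.133,-0.255,0,0,0,0,100],[0.152,-0.292,0,0,0,0,100],[0.171,-0.33,0,0,0,0,100],[0.19,-0.365,0,0,0,0,100]]'
```

```text
t: 0.93
eef_pos: [0.4017, 0.2712, 0.3032]
tcp_rot: [[-0.977, 0.211, -0.0], [0.211, 0.977, -0.0], [0.0, -0.0, -1.0]]
ft_force: [1.9, 0.1, 1.1]
finger_gap: 0.0854
grasp_force: 0.0
t: 1.77
eef_pos: [0.5917, -0.094, 0.3029]
tcp_rot: [[-0.977, 0.212, -0.001], [0.212, 0.977, 0.0], [0.001, 0.0, -1.0]]
ft_force: [-0.1, 1.0, 0.6]
finger_gap: 0.0853
grasp_force: 0.0
```

```bash
python3 -m creep '[[0,0,-0.03,0,0,0,100],[0,0.001,-0.06,0,0,0,100],[0,0.001,-0.085,0,0,0,100],[0,0.001,-0.105,0,0,0,100],[0,0.001,-0.12,0,0,0,100],[0,0.001,-0.13,0,0,0,100],[0,0.001,-0.138,0,0,0,100],[0,0.001,-0.143,0,0,0,100],[0,0.001,-0.143,0,0,0,100],[0,0.001,-0.143,0,0,0,60]]'
python3 - <<'E'
from h import *
t=cams.read_camera("top")[120:220,185:285];s=cams.read_camera("side")[150:250,155:255]
cv2.imwrite("pics/a.png",np.hstack([cv2.resize(k,(400,400),interpolation=cv2.INTER_CUBIC) for k in(t,s)])[:,:,::-1])
E
```

```text
t: 2.6
eef_pos: [0.5919, -0.0909, 0.1612]
tcp_rot: [[-0.977, 0.211, 0.001], [0.211, 0.977, -0.0], [-0.001, -0.0, -1.0]]
ft_force: [0.3, 0.2, 0.2]
finger_gap: 0.0759
grasp_force: 0.0
```

View pics/a.png

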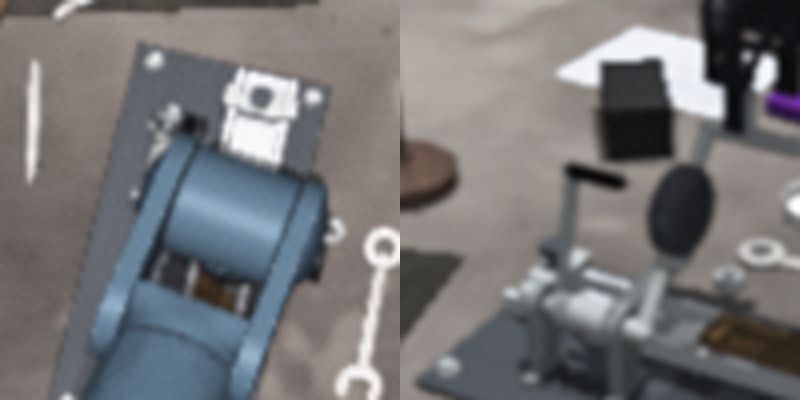

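The near finger, at about (740,100) in the right half, straddles the handle at the correct height. Next I close.

```bash
python3 -m creep '[[0,0,0,0,0,0,50],[0,0,0,0,0,0,42],[0,0,0,0,0,0,36],[0,0,0,0,0,0,30],[0,0,0,0,0,0,26],[0,0,0,0,0,0,22],[0,0,0,0,0,0,19],[0,0,0,0,0,0,16],[0,0,0,0,0,0,10],[0,0,0,0,0,0,5]]'
```

```text
t: 3.53
eef_pos: [0.5915, -0.0908, 0.1605]
tcp_rot: [[-0.977, 0.211, -0.0], [0.211, 0.977, 0.0], [0.0, -0.0, -1.0]]
ft_force: [0.5, 0.6, -0.5]
finger_gap: 0.0041
grasp_force: 0.0
```

```bash
python3 - <<'E'
from h import *
print(sense()["finger_gap"],sense()["grasp_force"])
t=cams.read_camera("top")[120:220,185:285];s=cams.read_camera("side")[140:240,165:265]
cv2.imwrite("pics/b.png",np.hstack([cv2.resize(k,(400,400),interpolation=cv2.INTER_CUBIC) for k in(t,s)])[:,:,::-1])
print(proj("side",sense()["eef_pos"]))
E
```

```text
0.00413116861663913 0.0
[245.21237624 190.2909888 ]
```

View pics/b.png

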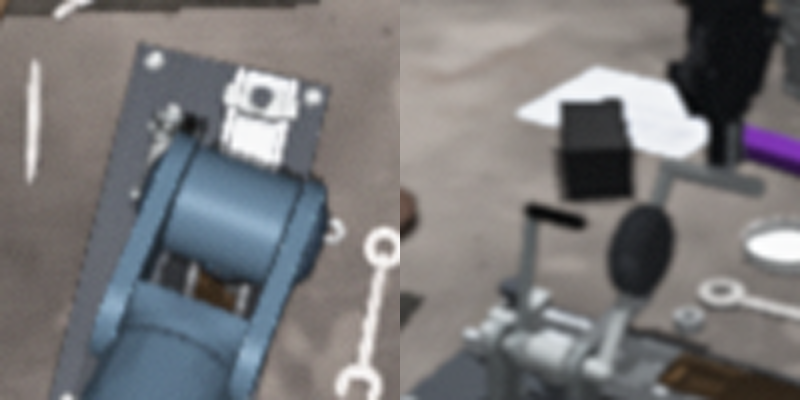

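The shut fingers appear at (725,165) in the right half, touching the handle's upper edge, and the handle hasn't moved. I'll check this against the model projections.

```bash
python3 - <<'E'
from h import *
o=np.array([.6002,-.0724]);f=np.array([np.cos(.213),-np.sin(.213)]);yl=np.array([np.sin(.213),np.cos(.213)])
F=lambda x,y,z:np.r_[o+f*x+yl*y,z]
for x in(-.037,-.005,.037):
  for z in(.172,.179,.186): print(x,z,proj("side",F(x,-.0214,z)).round(1))
e=sense()["eef_pos"]
for dz in(0,.01,.02,.03):print(dz,proj("side",e+[0,0,dz]).round(1))
s=cams.read_camera("side")[160:205,215:270]
k=cv2.resize(s,None,fx=12,fy=12,interpolation=cv2.INTER_CUBIC)[:,:,::-1].copy()
k=cv2.convertScaleAbs(k,alpha=1.6,beta=20)
cv2.imwrite("pics/c.png",k)
E
```

```text
-0.037 0.172 [256.2 188.9]
-0.037 0.179 [256.3 186.6]
-0.037 0.186 [256.3 184.3]
-0.005 0.172 [245.6 186.4]
-0.005 0.179 [245.7 184.1]
-0.005 0.186 [245.7 181.8]
0.037 0.172 [232.2 183.2]
0.037 0.179 [232.2 180.9]
0.037 0.186 [232.2 178.7]
0 [245.2 190.3]
0.01 [245.3 187.1]
0.02 [245.3 183.8]
0.03 [245.4 180.5]
```

View pics/c.png

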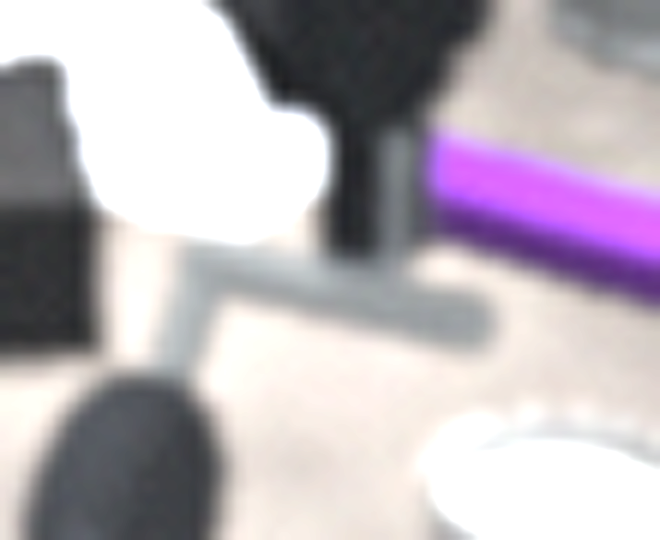

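The dark near finger ends at row 265 in the crop (pixel row 182), right at the handle's top. So the tips sit about 20–25 mm higher than I assumed. I'll open, go lower (the gripper body still clears), and close again.

```bash
python3 -m creep '[[0,0,0.01,0,0,0,60],[0,0,0.02,0,0,0,70],[0,0,0.02,0,0,0,70],[0,0,0.02,0,0,0,70],[0,0,0.02,0,0,0,70],[0,0,0.01,0,0,0,70],[0,0,0,0,0,0,70],[0,0,-0.008,0,0,0,70],[0,0,-0.015,0,0,0,70],[0,0,-0.022,0,0,0,70]]'
python3 -m creep '[[0,0,0,0,0,0,60],[0,0,0,0,0,0,52],[0,0,0,0,0,0,45],[0,0,0,0,0,0,38],[0,0,0,0,0,0,32],[0,0,0,0,0,0,27],[0,0,0,0,0,0,23],[0,0,0,0,0,0,20],[0,0,0,0,0,0,17],[0,0,0,0,0,0,10]]'
```

```text
t: 4.52
eef_pos: [0.5908, -0.0906, 0.1367]
tcp_rot: [[-0.977, 0.211, -0.002], [0.211, 0.977, 0.001], [0.002, 0.0, -1.0]]
ft_force: [-0.1, 0.4, -0.4]
finger_gap: 0.0599
grasp_force: 0.0
t: 5.35
eef_pos: [0.5916, -0.0903, 0.1388]
tcp_rot: [[-0.977, 0.211, 0.0], [0.211, 0.977, 0.001], [-0.0, 0.001, -1.0]]
ft_force: [-1.3, 2.0, 3.3]
finger_gap: 0.0115
grasp_force: 58.6
```

```bash
python3 -m creep '[[0,0,0,0,0,0,30],[0,0,0,0,0,0,30],[0,0,-0.003,0,0,0,30],[0,0,-0.006,0,0,0,30],[0,0,-0.01,0,0,0,30],[0,0,-0.01,0,0,0,24],[0,0,-0.01,0,0,0,20],[0,0,-0.01,0,0,0,15],[0,0,-0.01,0,0,0,10],[0,0,-0.01,0,0,0,10]]'
```

```text
t: 6.18
eef_pos: [0.5914, -0.0903, 0.1283]
tcp_rot: [[-0.977, 0.211, -0.0], [0.211, 0.977, 0.001], [0.0, 0.001, -1.0]]
ft_force: [1.0, 3.8, -1.2]
finger_gap: 0.0119
grasp_force: 58.3
```

```bash
python3 -m creep '[[0.0007,0.0034,0.0028,0,0,0,8],[0.0015,0.0069,0.0056,0,0,0,8],[0.0023,0.0105,0.0082,0,0,0,8],[0.0031,0.0142,0.0107,0,0,0,8],[0.0039,0.0179,0.0131,0,0,0,8],[0.0047,0.0216,0.0154,0,0,0,8],[0.0055,0.0255,0.0176,0,0,0,8],[0.0064,0.0294,0.0196,0,0,0,8],[0.0072,0.0333,0.0216,0,0,0,8],[0.0081,0.0374,0.0234,0,0,0,8]]'
python3 - <<'E'
import numpy as np
for a,b in((.3,.6),(.6,.9),(.9,1.1)):
  p=lambda t:np.array([np.sin(.213)*np.cos(2.26893-t),np.cos(.213)*np.cos(2.26893-t),np.sin(2.26893-t)])*.15
  print(a,b,[list(map(float,(p(t)-p(a)).round(4))) for t in np.linspace(a,b,11)[1:]])
E
```

```text
t: 7.02
eef_pos: [0.5995, -0.0536, 0.153]
tcp_rot: [[-0.977, 0.211, -0.001], [0.211, 0.977, -0.001], [0.0, -0.001, -1.0]]
ft_force: [-4.0, -4.0, -0.7]
finger_gap: 0.012
grasp_force: 58.4
0.3 0.6 [[0.0009, 0.0041, 0.0017], [0.0018, 0.0082, 0.0032], [0.0027, 0.0124, 0.0047], [0.0036, 0.0166, 0.006], [0.0045, 0.0208, 0.0071], [0.0054, 0.0251, 0.0082], [0.0064, 0.0294, 0.0091], [0.0073, 0.0338, 0.0099], [0.0082, 0.0381, 0.0105], [0.0092, 0.0425, 0.011]]
0.6 0.9 [[0.0009, 0.0044, 0.0004], [0.0019, 0.0088, 0.0006], [0.0028, 0.0132, 0.0007], [0.0038, 0.0176, 0.0007], [0.0048, 0.022, 0.0005], [0.0057, 0.0264, 0.0002], [0.0066, 0.0307, -0.0002], [0.0076, 0.0351, -0.0008], [0.0085, 0.0394, -0.0015], [0.0095, 0.0438, -0.0023]]
0.9 1.1 [[0.0006, 0.0029, -0.0006], [0.0012, 0.0057, -0.0013], [0.0019, 0.0086, -0.0021], [0.0025, 0.0114, -0.0029], [0.0031, 0.0142, -0.0037], [0.0037, 0.017, -0.0047], [0.0043, 0.0198, -0.0056], [0.0049, 0.0225, -0.0067], [0.0055, 0.0252, -0.0078], [0.006, 0.0279, -0.0089]]
```

Forces are small and the handle follows the arc.

```bash
python3 -m creep '[[0.0009,0.0041,0.0017,0,0,0,8],[0.0018,0.0082,0.0032,0,0,0,8],[0.0027,0.0124,0.0047,0,0,0,8],[0.0036,0.0166,0.006,0,0,0,8],[0.0045,0.0208,0.0071,0,0,0,8],[0.0054,0.0251,0.0082,0,0,0,8],[0.0064,0.0294,0.0091,0,0,0,8],[0.0073,0.0338,0.0099,0,0,0,8],[0.0082,0.0381,0.0105,0,0,0,8],[0.0092,0.0425,0.011,0,0,0,8]]'
python3 -m creep '[[0.0009,0.0044,0.0004,0,0,0,8],[0.0019,0.0088,0.0006,0,0,0,8],[0.0028,0.0132,0.0007,0,0,0,8],[0.0038,0.0176,0.0007,0,0,0,8],[0.0048,0.022,0.0005,0,0,0,8],[0.0057,0.0264,0.0002,0,0,0,8],[0.0066,0.0307,-0.0002,0,0,0,8],[0.0076,0.0351,-0.0008,0,0,0,8],[0.0085,0.0394,-0.0015,0,0,0,8],[0.0095,0.0438,-0.0023,0,0,0,8]]'
```

```text
t: 7.85
eef_pos: [0.6091, -0.0108, 0.1654]
tcp_rot: [[-0.977, 0.211, 0.001], [0.211, 0.977, -0.001], [-0.001, -0.001, -1.0]]
ft_force: [-5.6, -2.5, 5.0]
finger_gap: 0.0119
grasp_force: 61.3
t: 8.68
eef_pos: [0.6192, 0.0337, 0.1619]
tcp_rot: [[-0.977, 0.211, 0.002], [0.211, 0.977, 0.001], [-0.002, 0.001, -1.0]]
ft_force: [-1.6, -1.8, 6.2]
finger_gap: 0.012
grasp_force: 63.5
```

```bash
python3 -m creep '[[0.0006,0.0029,-0.0006,0,0,0,8],[0.0012,0.0057,-0.0013,0,0,0,8],[0.0019,0.0086,-0.0021,0,0,0,8],[0.0025,0.0114,-0.0029,0,0,0,8],[0.0031,0.0142,-0.0037,0,0,0,8],[0.0037,0.017,-0.0047,0,0,0,8],[0.0043,0.0198,-0.0056,0,0,0,8],[0.0049,0.0225,-0.0067,0,0,0,8],[0.0055,0.0252,-0.0078,0,0,0,8],[0.006,0.0279,-0.0089,0,0,0,8]]'
python3 - <<'E'
import numpy as np
for a in np.arange(1.1,1.8,.05):
  p=lambda t:np.array([np.sin(.213)*np.cos(2.26893-t),np.cos(.213)*np.cos(2.26893-t),np.sin(2.26893-t)])*.15
  print(round(a,2),[list(map(float,(p(t)-p(a)).round(4))) for t in (a+.025,a+.05)], "tangent",(p(a+.01)-p(a)).round(4)*100/.15)
E
```

```text
t: 9.52
eef_pos: [0.625, 0.0606, 0.1521]
tcp_rot: [[-0.977, 0.211, 0.002], [0.211, 0.977, -0.001], [-0.002, -0.001, -1.0]]
ft_force: [2.2, -2.2, 5.3]
finger_gap: 0.0118
grasp_force: 65.0
1.1 [[0.0007, 0.0034, -0.0015], [0.0014, 0.0067, -0.0031]] tangent [ 0.2         0.86666667 -0.4       ]
1.15 [[0.0007, 0.0033, -0.0017], [0.0014, 0.0065, -0.0034]] tangent [ 0.2         0.86666667 -0.46666667]
1.2 [[0.0007, 0.0032, -0.0018], [0.0014, 0.0063, -0.0038]] tangent [ 0.2         0.86666667 -0.46666667]
1.25 [[0.0007, 0.0031, -0.002], [0.0013, 0.0061, -0.0041]] tangent [ 0.2         0.8        -0.53333333]
1.3 [[0.0006, 0.003, -0.0022], [0.0013, 0.0059, -0.0044]] tangent [ 0.2  0.8 -0.6]
1.35 [[0.0006, 0.0029, -0.0023], [0.0012, 0.0057, -0.0047]] tangent [ 0.2  0.8 -0.6]
1.4 [[0.0006, 0.0028, -0.0025], [0.0012, 0.0055, -0.005]] tangent [ 0.13333333  0.73333333 -0.66666667]
1.45 [[0.0006, 0.0026, -0.0026], [0.0011, 0.0052, -0.0053]] tangent [ 0.13333333  0.73333333 -0.66666667]
1.5 [[0.0005, 0.0025, -0.0027], [0.0011, 0.005, -0.0055]] tangent [ 0.13333333  0.66666667 -0.73333333]
1.55 [[0.0005, 0.0024, -0.0029], [0.001, 0.0047, -0.0058]] tangent [ 0.13333333  0.66666667 -0.73333333]
1.6 [[0.0005, 0.0022, -0.003], [0.001, 0.0044, -0.006]] tangent [ 0.13333333  0.6        -0.8       ]
1.65 [[0.0005, 0.0021, -0.0031], [0.0009, 0.0041, -0.0062]] tangent [ 0.13333333  0.53333333 -0.8       ]
1.7 [[0.0004, 0.0019, -0.0032], [0.0008, 0.0038, -0.0064]] tangent [ 0.13333333  0.53333333 -0.86666667]
1.75 [[0.0004, 0.0018, -0.0033], [0.0008, 0.0035, -0.0066]] tangent [ 0.13333333  0.46666667 -0.86666667]
```

```bash
python3 -m creep '[[0.0001,0.0006,-0.0003,0,0,0,8],[0.0002,0.0012,-0.0006,0,0,0,8],[0.0004,0.0018,-0.0008,0,0,0,8],[0.0005,0.0024,-0.0011,0,0,0,8],[0.0006,0.003,-0.0013,0,0,0,8],[0.0007,0.0034,-0.0015,0,0,0,8],[0.0009,0.0042,-0.0019,0,0,0,8],[0.001,0.0048,-0.0022,0,0,0,8],[0.0012,0.0054,-0.0025,0,0,0,8],[0.0013,0.006,-0.0028,0,0,0,8]]'
```

```text
t: 10.35
eef_pos: [0.6263, 0.0669, 0.1487]
tcp_rot: [[-0.977, 0.212, 0.002], [0.212, 0.977, 0.001], [-0.002, 0.001, -1.0]]
ft_force: [6.0, -1.1, 1.4]
finger_gap: 0.0118
grasp_force: 65.7
```

```bash
python3 -m creep '[[0.0001,0.0003,-0.0002,0,0,0,8],[0.0001,0.0006,-0.0003,0,0,0,8],[0.0002,0.001,-0.0005,0,0,0,8],[0.0003,0.0013,-0.0007,0,0,0,8],[0.0004,0.0016,-0.0008,0,0,0,8],[0.0004,0.0019,-0.001,0,0,0,8],[0.0005,0.0022,-0.0012,0,0,0,8],[0.0006,0.0026,-0.0013,0,0,0,8],[0.0006,0.0026,-0.0013,0,0,0,8],[0.0006,0.0026,-0.0013,0,0,0,8]]'
```

```text
t: 11.18
eef_pos: [0.6268, 0.0693, 0.1475]
tcp_rot: [[-0.977, 0.212, 0.002], [0.212, 0.977, 0.0], [-0.002, 0.001, -1.0]]
ft_force: [6.6, -1.5, 3.1]
finger_gap: 0.012
grasp_force: 65.7
```

```bash
python3 -m creep '[[0.0001,0.0003,-0.0002,0,0,0,8],[0.0001,0.0006,-0.0003,0,0,0,8],[0.0002,0.001,-0.0005,0,0,0,8],[0.0003,0.0013,-0.0007,0,0,0,8],[0.0003,0.0016,-0.0009,0,0,0,8],[0.0003,0.0019,-0.0011,0,0,0,8],[0.0004,0.0022,-0.0013,0,0,0,8],[0.0004,0.0026,-0.0015,0,0,0,8],[0.0004,0.0026,-0.0015,0,0,0,8],[0.0004,0.0026,-0.0015,0,0,0,8]]'
```

```text
t: 12.02
eef_pos: [0.6273, 0.0716, 0.1463]
tcp_rot: [[-0.977, 0.212, 0.002], [0.212, 0.977, -0.0], [-0.002, 0.0, -1.0]]
ft_force: [5.6, -2.2, 3.3]
finger_gap: 0.012
grasp_force: 65.8
```

```bash
python3 -m creep '[[0.0001,0.0003,-0.0002,0,0,0,8],[0.0001,0.0006,-0.0003,0,0,0,8],[0.0002,0.001,-0.0005,0,0,0,8],[0.0003,0.0013,-0.0007,0,0,0,8],[0.0003,0.0013,-0.0007,0,0,0,8],[0.0003,0.0016,-0.0009,0,0,0,8],[0.0004,0.0019,-0.0011,0,0,0,8],[0.0004,0.0019,-0.0011,0,0,0,8],[0.0004,0.0019,-0.0011,0,0,0,8],[0.0004,0.0019,-0.0011,0,0,0,8]]'
```

```text
t: 12.85
eef_pos: [0.6277, 0.0734, 0.1453]
tcp_rot: [[-0.977, 0.212, 0.002], [0.212, 0.977, -0.001], [-0.002, -0.0, -1.0]]
ft_force: [4.6, -3.4, 3.5]
finger_gap: 0.0118
grasp_force: 65.9
```

```bash
python3 -m creep '[[0.0001,0.0003,-0.0002,0,0,0,8],[0.0001,0.0006,-0.0003,0,0,0,8],[0.0002,0.001,-0.0005,0,0,0,8],[0.0003,0.0013,-0.0007,0,0,0,8],[0.0003,0.0013,-0.0007,0,0,0,8],[0.0003,0.0016,-0.0009,0,0,0,8],[0.0004,0.0019,-0.0011,0,0,0,8],[0.0004,0.0019,-0.0011,0,0,0,8],[0.0004,0.0019,-0.0011,0,0,0,8],[0.0004,0.0019,-0.0011,0,0,0,8]]'
```

```text
t: 13.68
eef_pos: [0.6283, 0.0759, 0.1434]
tcp_rot: [[-0.977, 0.212, 0.003], [0.212, 0.977, 0.001], [-0.002, 0.002, -1.0]]
ft_force: [6.7, -1.8, -0.4]
finger_gap: 0.0125
grasp_force: 66.4
```

```bash
python3 -m creep '[[0.0001,0.0003,-0.0002,0,0,0,8],[0.0001,0.0006,-0.0003,0,0,0,8],[0.0002,0.001,-0.0005,0,0,0,8],[0.0003,0.0013,-0.0007,0,0,0,8],[0.0003,0.0013,-0.0007,0,0,0,8],[0.0003,0.0016,-0.0009,0,0,0,8],[0.0004,0.0019,-0.0011,0,0,0,8],[0.0004,0.0019,-0.0011,0,0,0,8],[0.0004,0.0019,-0.0011,0,0,0,8],[0.0004,0.0019,-0.0011,0,0,0,8]]'
```

```text
t: 14.52
eef_pos: [0.6287, 0.0776, 0.1424]
tcp_rot: [[-0.977, 0.212, 0.002], [0.212, 0.977, 0.001], [-0.002, 0.001, -1.0]]
ft_force: [7.1, -2.1, 0.6]
finger_gap: 0.0124
grasp_force: 66.4
```

```bash
python3 -m creep '[[0.0001,0.0003,-0.0002,0,0,0,8],[0.0001,0.0006,-0.0004,0,0,0,8],[0.0001,0.001,-0.0006,0,0,0,8],[0.0002,0.0013,-0.0008,0,0,0,8],[0.0002,0.0013,-0.0008,0,0,0,8],[0.0002,0.0016,-0.001,0,0,0,8],[0.0002,0.0019,-0.0012,0,0,0,8],[0.0002,0.0019,-0.0012,0,0,0,8],[0.0002,0.0019,-0.0012,0,0,0,8],[0.0002,0.0019,-0.0012,0,0,0,8]]'
```

```text
t: 15.35
eef_pos: [0.629, 0.0792, 0.1414]
tcp_rot: [[-0.977, 0.212, 0.003], [0.212, 0.977, 0.0], [-0.003, 0.001, -1.0]]
ft_force: [7.4, -3.0, 1.1]
finger_gap: 0.012
grasp_force: 66.4
```

```bash
python3 -m creep '[[0.0001,0.0003,-0.0002,0,0,0,8],[0.0001,0.0006,-0.0004,0,0,0,8],[0.0001,0.001,-0.0006,0,0,0,8],[0.0002,0.0013,-0.0008,0,0,0,8],[0.0002,0.0013,-0.0008,0,0,0,8],[0.0002,0.0016,-0.001,0,0,0,8],[0.0002,0.0019,-0.0012,0,0,0,8],[0.0002,0.0019,-0.0012,0,0,0,8],[0.0002,0.0019,-0.0012,0,0,0,8],[0.0002,0.0019,-0.0012,0,0,0,8]]'
```

```text
t: 16.18
eef_pos: [0.6294, 0.0809, 0.1403]
tcp_rot: [[-0.977, 0.212, 0.003], [0.212, 0.977, -0.0], [-0.003, 0.0, -1.0]]
ft_force: [8.0, -3.1, 0.9]
finger_gap: 0.012
grasp_force: 66.5
```

```bash
python3 -m creep '[[0,0.0003,-0.0002,0,0,0,8],[0,0.0006,-0.0004,0,0,0,8],[0,0.001,-0.0006,0,0,0,8],[0.0001,0.0013,-0.0008,0,0,0,8],[0.0001,0.0013,-0.0008,0,0,0,8],[0.0001,0.0016,-0.001,0,0,0,8],[0.0001,0.0019,-0.0012,0,0,0,8],[0.0001,0.0019,-0.0013,0,0,0,8],[0.0001,0.0019,-0.0013,0,0,0,8],[0.0001,0.0019,-0.0013,0,0,0,8]]'
python3 - <<'E'
from h import *
t=cams.read_camera("side")[150:225,165:240]
cv2.imwrite("pics/d.png",cv2.resize(t,(600,600),interpolation=cv2.INTER_CUBIC)[:,:,::-1])
E
```

```text
t: 17.02
eef_pos: [0.6298, 0.0824, 0.1393]
tcp_rot: [[-0.977, 0.212, 0.004], [0.212, 0.977, -0.001], [-0.004, -0.0, -1.0]]
ft_force: [8.5, -4.5, 1.6]
finger_gap: 0.0122
grasp_force: 66.5
```

View pics/d.png

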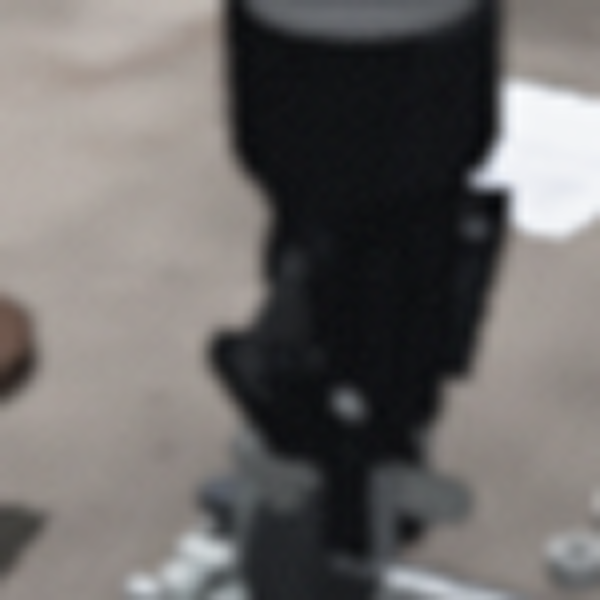

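The gripper hides the pin, with the handle at about (420,490), so I'll go on by feel.

```bash
python3 -m creep '[[0.0002,0.0004,-0.0003,0,0,0,8],[0.0004,0.0008,-0.0005,0,0,0,8],[0.0006,0.0012,-0.0008,0,0,0,8],[0.0008,0.0016,-0.0011,0,0,0,8],[0.001,0.002,-0.0014,0,0,0,8],[0.0012,0.0024,-0.0017,0,0,0,8],[0.0012,0.0024,-0.0017,0,0,0,8],[0.0012,0.0024,-0.0017,0,0,0,8],[0.0012,0.0024,-0.0017,0,0,0,8],[0.0012,0.0024,-0.0017,0,0,0,8]]'
```

```text
t: 17.9
eef_pos: [0.6305, 0.0863, 0.1373]
tcp_rot: [[-0.977, 0.212, 0.003], [0.212, 0.977, 0.002], [-0.002, 0.002, -1.0]]
ft_force: [7.2, -1.1, 1.2]
finger_gap: 0.012
grasp_force: 65.7
```

```bash
python3 -m creep '[[0.0001,0.0004,-0.0003,0,0,0,8],[0.0002,0.0008,-0.0006,0,0,0,8],[0.0003,0.0012,-0.0009,0,0,0,8],[0.0004,0.0016,-0.0012,0,0,0,8],[0.0005,0.002,-0.0015,0,0,0,8],[0.0005,0.0024,-0.0018,0,0,0,8],[0.0005,0.0024,-0.0018,0,0,0,8],[0.0005,0.0024,-0.0018,0,0,0,8],[0.0005,0.0024,-0.0018,0,0,0,8],[0.0005,0.0024,-0.0018,0,0,0,8]]'
```

```text
t: 18.73
eef_pos: [0.631, 0.0886, 0.1357]
tcp_rot: [[-0.977, 0.211, 0.003], [0.211, 0.977, 0.001], [-0.003, 0.002, -1.0]]
ft_force: [6.9, -0.2, 1.0]
finger_gap: 0.0122
grasp_force: 65.8
```

```bash
python3 -m creep '[[0.0001,0.0004,-0.0003,0,0,0,8],[0.0002,0.0008,-0.0006,0,0,0,8],[0.0003,0.0012,-0.0009,0,0,0,8],[0.0004,0.0016,-0.0012,0,0,0,8],[0.0005,0.002,-0.0015,0,0,0,8],[0.0005,0.0024,-0.0018,0,0,0,8],[0.0005,0.0024,-0.0018,0,0,0,8],[0.0005,0.0024,-0.0018,0,0,0,8],[0.0005,0.0024,-0.0018,0,0,0,8],[0.0005,0.0024,-0.0018,0,0,0,8]]'
```

```text
t: 19.57
eef_pos: [0.6314, 0.0904, 0.1343]
tcp_rot: [[-0.977, 0.211, 0.002], [0.211, 0.977, 0.0], [-0.002, 0.001, -1.0]]
ft_force: [4.8, -2.5, 4.1]
finger_gap: 0.0117
grasp_force: 66.0
```

```bash
python3 -m creep '[[0.0001,0.0004,-0.0003,0,0,0,8],[0.0002,0.0008,-0.0006,0,0,0,8],[0.0003,0.0012,-0.0009,0,0,0,8],[0.0004,0.0016,-0.0012,0,0,0,8],[0.0005,0.002,-0.0015,0,0,0,8],[0.0005,0.0023,-0.0018,0,0,0,8],[0.0005,0.0023,-0.0018,0,0,0,8],[0.0005,0.0023,-0.0018,0,0,0,8],[0.0005,0.0023,-0.0018,0,0,0,8],[0.0005,0.0023,-0.0018,0,0,0,8]]'
```

```text
t: 20.4
eef_pos: [0.6315, 0.0909, 0.1337]
tcp_rot: [[-0.977, 0.211, 0.001], [0.211, 0.977, -0.003], [-0.002, -0.003, -1.0]]
ft_force: [-1.2, -8.1, 10.9]
finger_gap: 0.0123
grasp_force: 66.7
```

That is the stop: about 13 N at the handle. I'll back off to light contact.

```bash
python3 -m creep '[[-0.0002,-0.0006,0.0004,0,0,0,8],[-0.0003,-0.0011,0.0009,0,0,0,8],[-0.0004,-0.0016,0.0013,0,0,0,8],[-0.0005,-0.0021,0.0017,0,0,0,8],[-0.0005,-0.0023,0.0018,0,0,0,8],[-0.0005,-0.0023,0.0018,0,0,0,8],[-0.0005,-0.0023,0.0018,0,0,0,8],[-0.0005,-0.0023,0.0018,0,0,0,8],[-0.0005,-0.0023,0.0018,0,0,0,8],[-0.0005,-0.0023,0.0018,0,0,0,8]]'
```

```text
t: 21.23
eef_pos: [0.6314, 0.0903, 0.1343]
tcp_rot: [[-0.977, 0.212, 0.002], [0.212, 0.977, 0.0], [-0.002, 0.001, -1.0]]
ft_force: [4.1, -3.6, 3.7]
finger_gap: 0.0122
grasp_force: 65.9
```

```bash
python3 -m creep '[[0,0,0,0,0,0,13],[0,0,0,0,0,0,16],[0,0,0,0,0,0,20],[0,0,0,0,0,0,25],[0,0,0,0,0,0,30],[0,0,0,0,0,0,36],[0,0,0,0,0,0,42],[0,0,0,0,0,0,48],[0,0,0,0,0,0,50],[0,0,0,0,0,0,50]]'
```

```text
t: 22.07
eef_pos: [0.6304, 0.0906, 0.1338]
tcp_rot: [[-0.977, 0.211, -0.0], [0.211, 0.977, 0.0], [0.0, 0.0, -1.0]]
ft_force: [0.3, 0.5, 0.3]
finger_gap: 0.0426
grasp_force: 0.0
```

```bash
python3 -m creep '[[0,0,0.005,0,0,0,50],[0,0,0.01,0,0,0,50],[0,0,0.02,0,0,0,50],[0,0,0.035,0,0,0,50],[0,0,0.055,0,0,0,50],[0,0,0.08,0,0,0,50],[0,0,0.105,0,0,0,50],[-0.02,0,0.115,0,0,0,50],[-0.05,0,0.115,0,0,0,50],[-0.085,0,0.115,0,0,0,50]]'
```

```text
t: 22.9
eef_pos: [0.546, 0.0903, 0.2513]
tcp_rot: [[-0.977, 0.211, 0.004], [0.211, 0.977, -0.0], [-0.004, 0.001, -1.0]]
ft_force: [-0.5, -1.0, 0.0]
finger_gap: 0.0427
grasp_force: 0.0
```

```bash
python3 -m creep '[[-0.018,-0.02,0,0,0,0,30],[-0.036,-0.043,0,0,0,0,10],[-0.054,-0.065,0,0,0,0,0],[-0.072,-0.087,-0.005,0,0,0,0],[-0.09,-0.108,-0.02,0,0,0,0],[-0.105,-0.126,-0.045,0,0,0,0],[-0.107,-0.128,-0.08,0,0,0,0],[-0.107,-0.128,-0.11,0,0,0,0],[-0.107,-0.128,-0.135,0,0,0,0],[-0.107,-0.128,-0.15,0,0,0,0]]'
python3 - <<'E'
from h import *
T=cams.read_camera("top");S=cams.read_camera("side")
e=sense()["eef_pos"];print(e,proj("side",e),proj("side",e+[0,0,.02]))
t=T[120:245,185:285];s=S[160:280,180:310]
cv2.imwrite("pics/e.png",np.hstack([cv2.resize(t,(320,400),interpolation=cv2.INTER_CUBIC),cv2.resize(s,(433,400),interpolation=cv2.INTER_CUBIC)])[:,:,::-1])
E
```

```text
t: 23.73
eef_pos: [0.4371, -0.0373, 0.097]
tcp_rot: [[-0.977, 0.212, -0.002], [0.212, 0.977, 0.001], [0.002, 0.0, -1.0]]
ft_force: [0.3, 0.7, 0.8]
finger_gap: -0.0001
grasp_force: 0.0
[ 0.43657675 -0.03688071  0.09692356] [296.82703558 228.21231402] [297.48070463 221.77824755]
```

View pics/e.png

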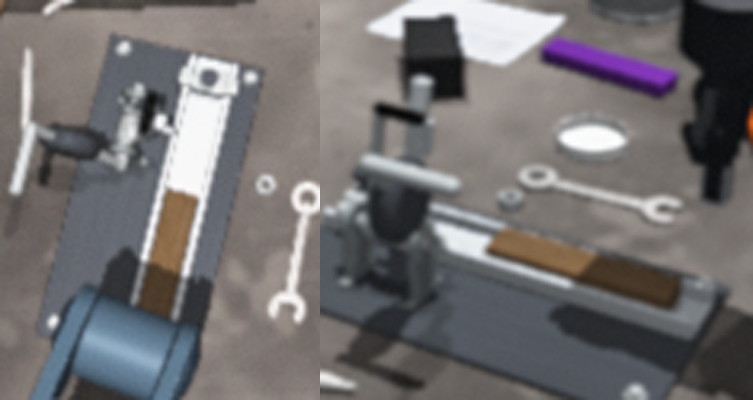

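The barrier stands up, with the handle at about (20,160) on the left. The shut fingertip appears at (712,200), 8 px above its computed position, so the tips really are about 25 mm above the reported TCP. I'll descend in steps, feeling for the floor.

```bash
python3 -m creep '[[0,0,-0.02,0,0,0,0],[0,0,-0.04,0,0,0,0],[0,0,-0.055,0,0,0,0],[0,0,-0.065,0,0,0,0],[0,0,-0.072,0,0,0,0],[0,0,-0.076,0,0,0,0],[0,0,-0.08,0,0,0,0],[0,0,-0.083,0,0,0,0],[0,0,-0.085,0,0,0,0],[0,0,-0.085,0,0,0,0]]'
```

```text
t: 24.67
eef_pos: [0.4386, -0.0375, 0.0138]
tcp_rot: [[-0.977, 0.211, 0.0], [0.211, 0.977, -0.0], [-0.0, -0.0, -1.0]]
ft_force: [-0.5, -0.0, 0.9]
finger_gap: 0.0001
grasp_force: 0.0
```

```bash
python3 -m creep '[[0,0,-0.001,0,0,0,0],[0,0,-0.002,0,0,0,0],[0,0,-0.003,0,0,0,0],[0,0,-0.004,0,0,0,0],[0,0,-0.005,0,0,0,0],[0,0,-0.005,0,0,0,0],[0,0,-0.005,0,0,0,0],[0,0,-0.005,0,0,0,0],[0,0,-0.005,0,0,0,0],[0,0,-0.005,0,0,0,0]]'
python3 - <<'E'
from h import *
S=cams.read_camera("side");e=sense()["eef_pos"];print(proj("side",e),proj("side",e+[0,0,.025]))
cv2.imwrite("pics/f.png",cv2.resize(S[205:265,240:330],(750,500),interpolation=cv2.INTER_CUBIC)[:,:,::-1])
E
```

```text
t: 25.5
eef_pos: [0.4385, -0.0374, 0.0088]
tcp_rot: [[-0.977, 0.211, 0.0], [0.211, 0.977, -0.0], [-0.0, 0.0, -1.0]]
ft_force: [-0.6, 0.4, -0.4]
finger_gap: -0.0001
grasp_force: 0.0
[293.42703605 254.82980888] [294.16872435 247.44578312]
```

View pics/f.png

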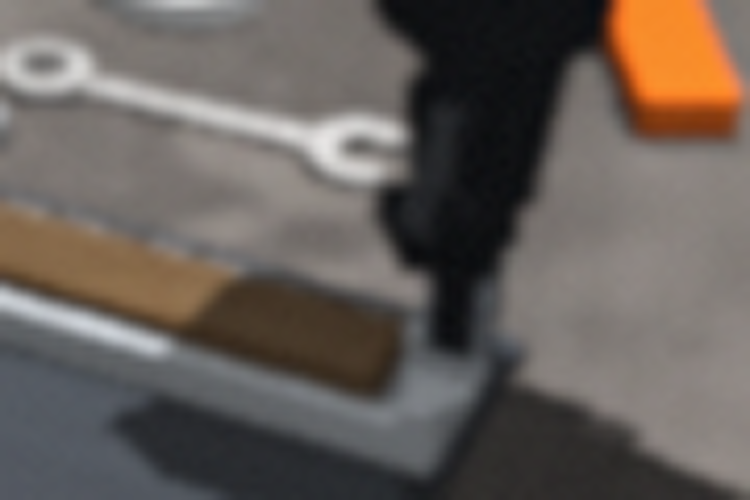

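The tip at (455,348) sits above the floor just behind the offcut, whose rear end is at about (385,350). True tip height is about 35 mm, so I go down another 12 mm and then 5 mm.

```bash
python3 -m creep '[[0,0,-0.002,0,0,0,0],[0,0,-0.004,0,0,0,0],[0,0,-0.006,0,0,0,0],[0,0,-0.008,0,0,0,0],[0,0,-0.009,0,0,0,0],[0,0,-0.01,0,0,0,0],[0,0,-0.011,0,0,0,0],[0,0,-0.012,0,0,0,0],[0,0,-0.012,0,0,0,0],[0,0,-0.012,0,0,0,0]]'
```

```text
t: 26.38
eef_pos: [0.4385, -0.0374, -0.0032]
tcp_rot: [[-0.977, 0.211, -0.0], [0.211, 0.977, 0.0], [0.0, 0.0, -1.0]]
ft_force: [-0.7, -0.8, -0.2]
finger_gap: -0.0001
grasp_force: 0.0
```

```bash
python3 -m creep '[[0,0,-0.0005,0,0,0,0],[0,0,-0.001,0,0,0,0],[0,0,-0.0015,0,0,0,0],[0,0,-0.002,0,0,0,0],[0,0,-0.0025,0,0,0,0],[0,0,-0.003,0,0,0,0],[0,0,-0.003,0,0,0,0],[0,0,-0.003,0,0,0,0],[0,0,-0.003,0,0,0,0],[0,0,-0.003,0,0,0,0]]'
```

```text
t: 27.22
eef_pos: [0.4385, -0.0374, -0.0062]
tcp_rot: [[-0.977, 0.211, 0.0], [0.211, 0.977, -0.0], [-0.0, -0.0, -1.0]]
ft_force: [0.2, -0.6, 0.9]
finger_gap: 0.0002
grasp_force: 0.0
```

```bash
python3 -m creep '[[0.0049,-0.0011,0,0,0,0,0],[0.0098,-0.0021,0,0,0,0,0],[0.0147,-0.0032,0,0,0,0,0],[0.0196,-0.0042,0,0,0,0,0],[0.0244,-0.0053,0,0,0,0,0],[0.0293,-0.0063,0,0,0,0,0],[0.0342,-0.0074,0,0,0,0,0],[0.0391,-0.0085,0,0,0,0,0],[0.044,-0.0095,0,0,0,0,0],[0.0489,-0.0106,0,0,0,0,0]]'
```

```text
t: 28.05
eef_pos: [0.4879, -0.0482, -0.0063]
tcp_rot: [[-0.977, 0.211, -0.0], [0.211, 0.977, -0.0], [0.0, -0.0, -1.0]]
ft_force: [-0.2, 0.2, -0.7]
finger_gap: 0.0002
grasp_force: 0.4
```

```bash
python3 -m creep '[[0.0049,-0.0011,0,0,0,0,0],[0.0098,-0.0021,0,0,0,0,0],[0.0147,-0.0032,0,0,0,0,0],[0.0196,-0.0042,0,0,0,0,0],[0.0244,-0.0053,0,0,0,0,0],[0.0293,-0.0063,0,0,0,0,0],[0.0342,-0.0074,0,0,0,0,0],[0.0391,-0.0085,0,0,0,0,0],[0.044,-0.0095,0,0,0,0,0],[0.0489,-0.0106,0,0,0,0,0]]'
```

```text
t: 28.88
eef_pos: [0.5367, -0.0587, -0.0062]
tcp_rot: [[-0.977, 0.211, -0.0], [0.211, 0.977, 0.0], [0.0, -0.0, -1.0]]
ft_force: [-0.4, -0.3, -0.2]
finger_gap: -0.0004
grasp_force: 0.3
```

```bash
python3 - <<'E'
from h import *
T=cams.read_camera("top").astype(int);sub=T[120:245,185:285]
m=((sub[:,:,0]-sub[:,:,2]>22)).astype(np.uint8)
n,l,st,ce=cv2.connectedComponentsWithStats(m)
o=np.array([.6002,-.0724]);f=np.array([np.cos(.213),-np.sin(.213)]);yl=np.array([np.sin(.213),np.cos(.213)])
for i in range(1,n):
    if st[i,4]<25: continue
    v,u=np.where(l==i);P=np.array([onz("top",a+185,b+120,.032)[:2]-o for a,b in zip(u,v)])
    print(st[i],"x",(P@f).min().round(4),(P@f).max().round(4),"y",(P@yl).min().round(3),(P@yl).max().round(3))
E
```

```text
[ 51  37  16  31 301] x -0.0007 0.113 y -0.018 0.021
```

Offcut front is at about x 114 mm and the stop at about 143 mm. Next, 20 mm slowly, then small steps.

```bash
python3 -m creep '[[0.002,-0.0004,0,0,0,0,0],[0.004,-0.0008,0,0,0,0,0],[0.006,-0.0013,0,0,0,0,0],[0.008,-0.0017,0,0,0,0,0],[0.01,-0.0021,0,0,0,0,0],[0.012,-0.0025,0,0,0,0,0],[0.014,-0.003,0,0,0,0,0],[0.016,-0.0034,0,0,0,0,0],[0.018,-0.0038,0,0,0,0,0],[0.0195,-0.0042,0,0,0,0,0]]'
```

```text
t: 29.77
eef_pos: [0.556, -0.0629, -0.0062]
tcp_rot: [[-0.977, 0.211, 0.0], [0.211, 0.977, -0.0], [-0.0, 0.0, -1.0]]
ft_force: [-1.0, 1.0, -0.4]
finger_gap: -0.0001
grasp_force: 0.3
```

```bash
python3 -m creep '[[0.0003,-0.0001,0,0,0,0,0],[0.0006,-0.0001,0,0,0,0,0],[0.0009,-0.0002,0,0,0,0,0],[0.0012,-0.0003,0,0,0,0,0],[0.0015,-0.0003,0,0,0,0,0],[0.0018,-0.0004,0,0,0,0,0],[0.002,-0.0004,0,0,0,0,0],[0.002,-0.0004,0,0,0,0,0],[0.002,-0.0004,0,0,0,0,0],[0.002,-0.0004,0,0,0,0,0]]'
```

```text
t: 30.6
eef_pos: [0.5578, -0.0633, -0.0062]
tcp_rot: [[-0.977, 0.211, 0.0], [0.211, 0.977, -0.0], [-0.0, -0.0, -1.0]]
ft_force: [-0.4, 0.4, 0.7]
finger_gap: 0.0001
grasp_force: 0.4
```

```bash
python3 -m creep '[[0.0003,-0.0001,0,0,0,0,0],[0.0006,-0.0001,0,0,0,0,0],[0.0009,-0.0002,0,0,0,0,0],[0.0012,-0.0003,0,0,0,0,0],[0.0015,-0.0003,0,0,0,0,0],[0.0018,-0.0004,0,0,0,0,0],[0.002,-0.0004,0,0,0,0,0],[0.002,-0.0004,0,0,0,0,0],[0.002,-0.0004,0,0,0,0,0],[0.002,-0.0004,0,0,0,0,0]]'
```

```text
t: 31.43
eef_pos: [0.5598, -0.0636, -0.0062]
tcp_rot: [[-0.977, 0.211, 0.0], [0.211, 0.977, -0.0], [-0.0, 0.0, -1.0]]
ft_force: [-0.7, 0.2, -0.4]
finger_gap: -0.0
grasp_force: 0.1
```

```bash
python3 -m creep '[[0.0003,-0.0001,0,0,0,0,0],[0.0006,-0.0001,0,0,0,0,0],[0.0009,-0.0002,0,0,0,0,0],[0.0012,-0.0003,0,0,0,0,0],[0.0012,-0.0003,0,0,0,0,0],[0.0012,-0.0003,0,0,0,0,0],[0.0012,-0.0003,0,0,0,0,0],[0.0012,-0.0003,0,0,0,0,0],[0.0012,-0.0003,0,0,0,0,0],[0.0012,-0.0003,0,0,0,0,0]]'
```

```text
t: 32.27
eef_pos: [0.5611, -0.064, -0.0062]
tcp_rot: [[-0.977, 0.211, 0.0], [0.211, 0.977, -0.0], [-0.0, -0.0, -1.0]]
ft_force: [0.5, 0.4, -0.7]
finger_gap: 0.0
grasp_force: 0.1
```

```bash
python3 -m creep '[[0.0003,-0.0001,0,0,0,0,0],[0.0006,-0.0001,0,0,0,0,0],[0.0009,-0.0002,0,0,0,0,0],[0.0012,-0.0003,0,0,0,0,0],[0.0015,-0.0003,0,0,0,0,0],[0.0015,-0.0003,0,0,0,0,0],[0.0015,-0.0003,0,0,0,0,0],[0.0015,-0.0003,0,0,0,0,0],[0.0015,-0.0003,0,0,0,0,0],[0.0015,-0.0003,0,0,0,0,0]]'
```

```text
t: 33.1
eef_pos: [0.5625, -0.0643, -0.0062]
tcp_rot: [[-0.977, 0.211, 0.0], [0.211, 0.977, -0.0], [-0.0, -0.0, -1.0]]
ft_force: [0.2, -0.4, 1.1]
finger_gap: 0.0003
grasp_force: 0.2
```

```bash
python3 -m creep '[[0.0003,-0.0001,0,0,0,0,0],[0.0006,-0.0001,0,0,0,0,0],[0.0009,-0.0002,0,0,0,0,0],[0.0012,-0.0003,0,0,0,0,0],[0.0012,-0.0003,0,0,0,0,0],[0.0012,-0.0003,0,0,0,0,0],[0.0012,-0.0003,0,0,0,0,0],[0.0012,-0.0003,0,0,0,0,0],[0.0012,-0.0003,0,0,0,0,0],[0.0012,-0.0003,0,0,0,0,0]]'
```

```text
t: 33.93
eef_pos: [0.5637, -0.0646, -0.0062]
tcp_rot: [[-0.977, 0.211, 0.0], [0.211, 0.977, -0.0], [-0.0, -0.0, -1.0]]
ft_force: [-0.2, -0.6, -0.7]
finger_gap: 0.0001
grasp_force: 0.1
```

```bash
python3 -m creep '[[0.0003,-0.0001,0,0,0,0,0],[0.0006,-0.0001,0,0,0,0,0],[0.0009,-0.0002,0,0,0,0,0],[0.0012,-0.0003,0,0,0,0,0],[0.0015,-0.0003,0,0,0,0,0],[0.0015,-0.0003,0,0,0,0,0],[0.0015,-0.0003,0,0,0,0,0],[0.0015,-0.0003,0,0,0,0,0],[0.0015,-0.0003,0,0,0,0,0],[0.0015,-0.0003,0,0,0,0,0]]'
```

```text
t: 34.77
eef_pos: [0.5652, -0.0649, -0.0062]
tcp_rot: [[-0.977, 0.211, 0.0], [0.211, 0.977, -0.0], [-0.0, -0.0, -1.0]]
ft_force: [0.6, -0.2, -0.5]
finger_gap: 0.0003
grasp_force: 0.1
```

```bash
python3 -m creep '[[0.0003,-0.0001,0,0,0,0,0],[0.0006,-0.0001,0,0,0,0,0],[0.0009,-0.0002,0,0,0,0,0],[0.0012,-0.0003,0,0,0,0,0],[0.0012,-0.0003,0,0,0,0,0],[0.0012,-0.0003,0,0,0,0,0],[0.0012,-0.0003,0,0,0,0,0],[0.0012,-0.0003,0,0,0,0,0],[0.0012,-0.0003,0,0,0,0,0],[0.0012,-0.0003,0,0,0,0,0]]'
```

```text
t: 35.6
eef_pos: [0.5664, -0.0652, -0.0062]
tcp_rot: [[-0.977, 0.211, 0.0], [0.211, 0.977, -0.0], [-0.0, -0.0, -1.0]]
ft_force: [0.5, -0.2, -0.5]
finger_gap: 0.0001
grasp_force: 0.1
```

```bash
cat > m.py <<'E'
from h import *
T=cams.read_camera("top").astype(int);sub=T[120:245,185:285]
o=np.array([.6002,-.0724]);f=np.array([np.cos(.213),-np.sin(.213)]);yl=np.array([np.sin(.213),np.cos(.213)])
# red-blue and brightness along the channel centre line at y=-5..5 mm (top of offcut height)
for x in np.arange(.09,.18,.003):
    q=[]
    for y in(-.006,0,.006):
        u,v=proj("top",np.r_[o+f*x+yl*y,.032]);q.append(cv2.getRectSubPix(T.astype(np.float32).clip(0,255).astype(np.uint8),(1,1),(float(u),float(v)))[0,0].astype(int))
    q=np.mean(q,0);print(round(x*1e3),int(q[0]-q[2]),int(q.mean()),end=" | ")
E
python3 m.py
```

```text
90 65 109 | 93 66 110 | 96 66 111 | 99 66 111 | 102 66 110 | 105 64 110 | 108 65 109 | 111 65 109 | 114 65 108 | 117 65 108 | 120 64 107 | 123 64 108 | 126 64 108 | 129 64 108 | 132 65 107 | 135 65 106 | 138 64 104 | 141 57 100 | 144 37 106 | 147 10 138 | 150 -2 177 | 153 -4 190 | 156 -5 163 | 159 -6 136 | 162 -8 121 | 165 -9 114 | 168 -9 112 | 171 -8 125 | 174 -8 165 | 177 -6 214 |
```

```bash
python3 -m creep '[[0.0003,-0.0001,0,0,0,0,0],[0.0006,-0.0001,0,0,0,0,0],[0.0009,-0.0002,0,0,0,0,0],[0.0012,-0.0003,0,0,0,0,0],[0.0015,-0.0003,0,0,0,0,0],[0.0015,-0.0003,0,0,0,0,0],[0.0015,-0.0003,0,0,0,0,0],[0.0015,-0.0003,0,0,0,0,0],[0.0015,-0.0003,0,0,0,0,0],[0.0015,-0.0003,0,0,0,0,0]]'
```

```text
t: 36.48
eef_pos: [0.5667, -0.0651, -0.0065]
tcp_rot: [[-0.977, 0.211, -0.003], [0.211, 0.977, 0.001], [0.003, 0.0, -1.0]]
ft_force: [-5.6, 0.6, 4.1]
finger_gap: -0.0001
grasp_force: 2.8
```

The offcut is against the stop. Press slightly more and hold for over a second.

```bash
python3 -m creep '[[0.0003,-0.0001,0,0,0,0,0],[0.0006,-0.0001,0,0,0,0,0],[0.0006,-0.0001,0,0,0,0,0],[0.0006,-0.0001,0,0,0,0,0],[0.0006,-0.0001,0,0,0,0,0],[0.0006,-0.0001,0,0,0,0,0],[0.0006,-0.0001,0,0,0,0,0],[0.0006,-0.0001,0,0,0,0,0],[0.0006,-0.0001,0,0,0,0,0],[0.0006,-0.0001,0,0,0,0,0]]'
```

```text
t: 37.32
eef_pos: [0.5667, -0.0651, -0.0065]
tcp_rot: [[-0.978, 0.211, -0.004], [0.211, 0.978, 0.001], [0.004, -0.0, -1.0]]
ft_force: [-8.6, 1.3, 5.8]
finger_gap: -0.0001
grasp_force: 3.9
```

```bash
python3 -m creep '[[0,0,0,0,0,0,0],[0,0,0,0,0,0,0],[0,0,0,0,0,0,0],[0,0,0,0,0,0,0],[0,0,0,0,0,0,0],[0,0,0,0,0,0,0],[0,0,0,0,0,0,0],[0,0,0,0,0,0,0],[0,0,0,0,0,0,0],[0,0,0,0,0,0,0]]'
```

```text
t: 38.15
eef_pos: [0.5667, -0.0651, -0.0065]
tcp_rot: [[-0.978, 0.211, -0.004], [0.211, 0.978, 0.001], [0.005, -0.0, -1.0]]
ft_force: [-7.7, 1.5, 6.2]
finger_gap: -0.0002
grasp_force: 3.9
```

Held at about 8 N for over 1 s. Retreat straight back, then up.

```bash
python3 -m creep '[[-0.0005,0.0001,0,0,0,0,0],[-0.001,0.0002,0,0,0,0,0],[-0.0015,0.0003,0,0,0,0,0],[-0.002,0.0004,0,0,0,0,0],[-0.004,0.0009,0,0,0,0,0],[-0.008,0.0017,0,0,0,0,0],[-0.014,0.003,0,0,0,0,0],[-0.02,0.0043,0,0,0,0,0],[-0.025,0.0054,0,0,0,0,0],[-0.03,0.0065,0,0,0,0,0]]'
python3 -m creep '[[-0.01,0.002,0.01,0,0,0,0],[-0.015,0.003,0.03,0,0,0,0],[-0.02,0.004,0.05,0,0,0,0],[-0.03,0.006,0.075,0,0,0,0],[-0.04,0.008,0.1,0,0,0,0],[-0.05,0.01,0.12,0,0,0,0],[-0.06,0.012,0.14,0,0,0,0],[-0.07,0.014,0.15,0,0,0,0],[-0.07,0.014,0.15,0,0,0,0],[-0.07,0.014,0.15,0,0,0,0]]'
python3 m.py
```

```text
t: 38.98
eef_pos: [0.5378, -0.0589, -0.0062]
tcp_rot: [[-0.977, 0.211, 0.0], [0.211, 0.977, -0.0], [-0.0, -0.0, -1.0]]
ft_force: [0.1, 0.3, -0.6]
finger_gap: 0.0001
grasp_force: 0.0
t: 39.82
eef_pos: [0.4685, -0.045, 0.144]
tcp_rot: [[-0.977, 0.211, 0.002], [0.211, 0.977, -0.001], [-0.002, -0.0, -1.0]]
ft_force: [-0.0, -0.4, -0.2]
finger_gap: -0.0001
grasp_force: 0.0
90 65 108 | 93 66 109 | 96 66 109 | 99 65 111 | 102 65 110 | 105 64 110 | 108 65 110 | 111 64 108 | 114 65 108 | 117 64 109 | 120 64 108 | 123 65 108 | 126 64 108 | 129 64 108 | 132 64 107 | 135 65 105 | 138 65 103 | 141 58 101 | 144 39 106 | 147 12 137 | 150 -1 177 | 153 -4 188 | 156 -6 162 | 159 -8 136 | 162 -9 121 | 165 -9 115 | 168 -10 113 | 171 -8 126 | 174 -8 165 | 177 -5 214 |
```

The offcut is still at the stop and the tool is clear of everything. Handing in.

```bash
python3 -c "
from rig import env
print(env.sign_off())"
```

```text
the job is handed in; nothing more can be done
None
```

I handed the job in after about 40 s: the barrier was let down onto its back stop (felt at about 1.3 rad, roughly 13 N at the handle), and the offcut was pressed against the length stop at about 8 N for over a second and was still there after the arm backed off; the hand-in returned no verdict.

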